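Click a fresh filter into the welding fume extractor

TASK

Put the fresh filter (green frame, white pleats) down into the empty bay of the blue fume extractor and press it fully home with the gripper, until the orange spring catch snaps back over its lip; do not just drop it in. Then let go. Leave the clogged filter (red frame, black pleats) standing where it is.

Things in the scene. Friction and masses are not known exactly. Their poses are not given: they have to be found in the camera images.
- fresh_filter: Fresh filter, green frame, white pleats, 220 g, upright. Origin: centre of underside; z up, y the long way; same if turned half round. Block 44 (x) by 76 (y), 60 high; then lip 50 by 100, heights 60 to 68, overhanging 12 at both y ends; then grip tab, heights 68 to 102, 16 thick in x, 60 long in y: pinch across the 16. All mm.
- clogged_filter: Clogged filter: red frame, black pleats, to be left alone. Same shape, size, origin and axes as the fresh one; the two may stand in either place.
- extractor: Blue fume extractor, fixed. Origin: on the table below the bay's centre; z up, y along the bay. Open well 49 (x) by 81 (y) mm, floor 20 above table, straight walls to 60, grey 45-degree lead-in 14 wider all round at 74. Filter goes in either way round, its y along y. Orange catch at -y end, top 110 high. Fan housing 170 (x) by 160 (y), 140 high, starts at y = 75.
- catch (a joint): Orange spring catch, 30 mm wide. Metres: 0 = sprung in, hook 7 mm over the lip; grows pushed outward (-y), max 0.012. Lip's end slides down its slope (110 to 93 mm above table) in the filter's last 30 mm, needing about 10 N push; then it snaps over the lip (lip top 88 when home). The filter's weight alone does not open it.
There are look-alikes about, which are no part of the job. Of the things like the fresh_filter, leave any that is purple; of the rest the smaller one is meant.

How it is judged:
By the outcome, as a careful person would: the job done as asked, in the order asked, and still so for the second after the job is handed in, with the robot touching nothing.
It also fails if it takes over 35 s, if anything falls off the work surface, if the arm or the gripper's body presses on something with over 40 N, if the wrist force passes 120 N, or if a joint passes its speed limit or range.

ROBOT

A 6-joint arm with a two-finger parallel gripper is mounted at the origin on the work surface. World frame = base frame: x ahead of the robot, y to its left, z up, the work surface at z = 0. Lengths are in mm, angles in degrees, forces in N, time in s.
With the tool pointing down it reaches from about 350 to 850 mm from the base axis. Payload 8.1 kg.
Tool frame: the origin (TCP) lies at the centre of the arm's flange, where the gripper is bolted on; the fingertips stand 173 mm ahead of it and the grasp point (between the pads) lies 155 mm ahead of it; z points along the fingers, y is the line along which they close (so a half turn about z gives the same grasp; the last joint's range is limited). The gripper opens to 85 mm and grips with 20 to 120 N. Pads are 22 mm wide; open, the fingers measure 114 mm over their backs; the gripper's body (76 mm by 85 mm) begins 54 mm behind the grasp point. The pads swing forward as they close: fully open they stand 13 mm farther back than shut.
Start: joints at [-72.731, 7.471, 85.268, -0, 87.261, -4.893], TCP at [226.356, -555.67, 404.692] pointing down, gripper open.
Joint ranges: [-169.43, 169.43], [-51.17, 129.36], [1.28, 143.12], [-76.62, 256.62], [0, 156.53], [-152.29, 152.29]. Speed limits (degrees/s): [136.94, 136.94, 159.86, 180, 180, 180].

INTERFACE

Orientations are given as [roll, pitch, yaw] about the fixed x, y, z axes, in that order (R = Rz(yaw) Ry(pitch) Rx(roll)).
In Python, from bench import * gives the robot as it stands.
- The arm moves only by the shell command python3 -m jog 'ROWS' [FORCE]. ROWS is text: rows parted by semicolons, each of 7 numbers parted by spaces: the shift along the tool's x, y, z scaled (see below), then the turn, a rotation vector about the tool's x, y, z scaled (see below), then the closure, from -1 (fully open) to 1 (shut). In form: tx ty tz wx wy wz hand; .... A call has 1 to 5 rows; each row shifts and turns the commanded pose from where the row before left it, along the tool's axes as they then stand; what a row does not reach is not made up. The controller multiplies each number of a shift by 0.1 m and each number of a turn by 60 degrees. A row lasts 1/8 s, in which the tool goes at most 62.5 mm and 10.7 degrees, less where a joint would pass 70% of its speed; a pose out of reach is approached as far as the arm can. A call with a number of a shift or a turn outside -1 to 1 is refused whole. A call with a gripper value outside its range is refused whole. The fingers move at their own pace and stop on an object; FORCE is the grip in N (left out, the last holds). Time passes only in rows, so rows that do not move let the fingers close. It gives the time, the measured TCP pose, the force, the opening and the grip force at its end, in the units of the state.
- sense(): the state, without advancing time (a new reading comes with each control period).
- snapshot(name): name is "scene" or "side" or "wrist"; returns a dict with "img" (480x640x3 uint8, red, green, blue), "fx", "fy", "cx", "cy" (pixels), "extrinsics" (4x4, takes a point from camera to world coordinates). Camera axes: x right, y down, z forward; pixel columns grow to the right and rows downward; lengths in mm; the calibration is good to about 2 mm. A picture is of the moment at which its call begins. There is no depth.
- hand_in(): hands the job in; it is judged then, once.
The state is a dict: "time": time; "joint_pos": joint angles; "qd": joint speeds; "joint_efforts": joint torques, N m; "tool_pos": TCP position; "tcp_rot": TCP orientation; "ft_force": force on the tool from outside, world axes, zero at the start; "wrist_torque": the same for the moment, N m; "finger_gap": finger opening in mm; "grip_force": force on a finger pad.
Only numpy, scipy, OpenCV 4.12 (cv2) and the standard library are available. Lean on these libraries where they do the work, as an engineer would, in place of code of your own. Each camera call takes 0.05 s, during which the arm holds its last target. There are 200 camera calls.

## Working session

There is one attempt and no reset: what is moved stays moved. The work goes in short steps, Python scripts to look and compute and a shell command to move; the robot and the scene stay as the last step left them, time stands still between calls to the robot, and variables do not carry over. Pictures are saved under pics/ and viewed, at most 10 in all, crops included, and the job is handed in when it is done.

```bash
mkdir -p pics; python3 - <<'E'
from bench import *
import cv2,pickle
for n in ("scene","side"):
    s=snapshot(n); pickle.dump(s,open(f"pics/{n}0.pkl","wb")); cv2.imwrite(f"pics/{n}0.png",s["img"][:,:,::-1])
    print(n,s["fx"],s["cx"],s["cy"],s["extrinsics"])
print(sense())
E
```

```text
scene 478.8224942699317 322.9356743258135 238.1799831420173 [[-7.44142735e-01  3.82237704e-01 -5.47855755e-01  1.02845401e+03]
 [ 6.67838262e-01  4.06514930e-01 -6.23488306e-01  4.91609598e+02]
 [-1.56091946e-02 -8.29843328e-01 -5.57778095e-01  5.19649748e+02]
 [ 0.00000000e+00  0.00000000e+00  0.00000000e+00  1.00000000e+00]]
side 518.8513823226857 326.10650912878873 239.35488121388545 [[ 9.97042307e-01 -5.49246131e-02  5.37580305e-02  4.79280986e+02]
 [-7.68409593e-02 -6.99207159e-01  7.10777614e-01 -7.01874945e+02]
 [-1.45118562e-03 -7.12806170e-01 -7.01359578e-01  7.03300891e+02]
 [ 0.00000000e+00  0.00000000e+00  0.00000000e+00  1.00000000e+00]]
{'time': 0.1, 'joint_pos': array([-7.27312369e+01,  7.51012557e+00,  8.53241791e+01, -1.68180952e-03,
        8.72632756e+01, -4.89454349e+00]), 'qd': array([ 0.01700204, -0.14516673, -0.14619902,  0.04173494, -0.06446125,
       -0.01411176]), 'joint_efforts': array([ 1.25637929e-03, -5.70951104e+01, -5.01942980e+01, -2.03616728e-04,
        8.02969647e-03, -1.50684048e-05]), 'tool_pos': array([ 226.2847326 , -555.45786095,  403.74501153]), 'tcp_rot': array([-1.79902632e+02, -6.65212216e-03,  2.21633827e+01]), 'ft_force': array([-0.81200044, -0.48629015,  0.71358624]), 'wrist_torque': array([ 0.01067711, -0.02263275,  0.03411832]), 'grip_force': 0.0, 'finger_gap': 85.81064878206281}
```

View pics/scene0.png

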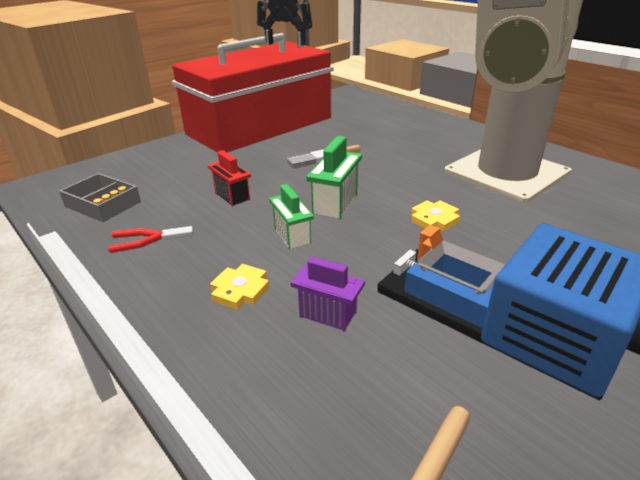

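View pics/side0.png

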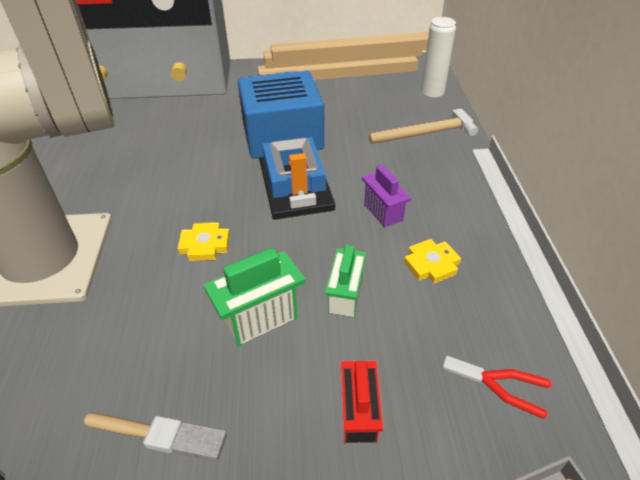

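Candidates are the small green filter (scene 291,215; side 346,280), the large green one (scene 335,175; side 256,290) and the purple one (scene 328,290). Purple is excluded, and of the two greens the smaller is meant. I'll confirm it in an enlarged crop, with the bay alongside.

```bash
python3 - <<'E'
import cv2,numpy as np
a=cv2.imread("pics/scene0.png");b=cv2.imread("pics/side0.png")
def c(im,x,y,w):
    h=w*3//4; r=cv2.resize(im[y:y+h,x:x+w],(400,300),interpolation=cv2.INTER_CUBIC)
    return r
m=np.vstack([np.hstack([c(a,240,180,100),c(b,300,235,120)]),np.hstack([c(a,400,215,120),c(b,240,130,120)])])
cv2.imwrite("pics/m1.png",m)
E
```

```text
(no output)
```

View pics/m1.png

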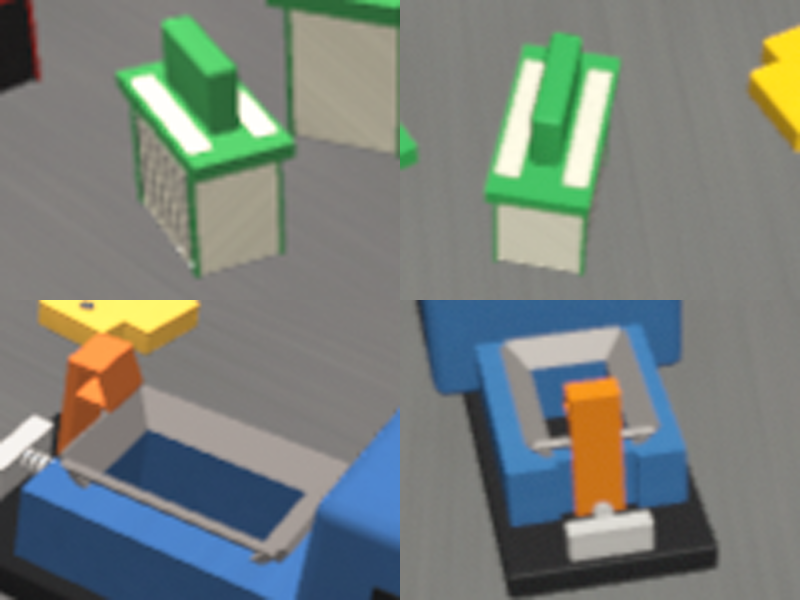

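The crop confirms it: the small upright green frame with white pleats (scene lip corner about 287,221; side tab top about 345,248). The bay is open, with the orange catch at its near (-y) end (side about 299,160). Now fitting both poses from the two views.

```bash
cat > h.py <<'E'
import pickle,numpy as np
from scipy.optimize import least_squares
def proj(s,P):
    E=np.array(s["extrinsics"]);p=(np.asarray(P,float)-E[:3,3])@E[:3,:3]
    return np.c_[s["fx"]*p[:,0]/p[:,2]+s["cx"],s["fy"]*p[:,1]/p[:,2]+s["cy"]]
def fit(views,g):
    # views: list of (snap, local pts, pix); fits x,y,z,yaw and a size factor
    def W(q,L):
        c,s=np.cos(q[3]),np.sin(q[3]);L=np.asarray(L,float)*q[4]
        return L@np.array([[c,s,0],[-s,c,0],[0,0,1]])+q[:3]
    f=lambda q:np.concatenate([(proj(s,W(q,L))-np.array(p)).ravel() for s,L,p in views])
    r=least_squares(f,[*g,0,0.,1],x_scale=[100,100,100,1,1],loss="soft_l1")
    q=r.x.copy();q[3]=np.degrees(q[3]);print(np.round(q,2));print(np.round(f(r.x).reshape(-1,2),1).tolist())
E
python3 - <<'E'
from h import *
A,B=[pickle.load(open(f"pics/{n}0.pkl","rb")) for n in("scene","side")]
def px(p,sc,o,d):p=np.array(p,float)-d;return (p+.5)/sc-.5+o
LA=[(25,50,68),(-25,50,68),(25,-50,68),(8,-30,102),(-8,-30,102),(-8,30,102),(8,30,102),(22,38,0),(-22,38,0)]
PA=px([(190,163),(295,143),(118,75),(163,27),(185,17),(237,66),(211,77),(199,275),(284,252)],4,(240,180),(0,0))
LB=[(25,50,68),(-25,50,68),(25,-50,68),(-25,-50,68),(-8,30,102),(8,30,102),(8,-30,102),(-8,-30,102),(-22,-38,0),(22,-38,0)]
PB=px([(620,62),(524,45),(589,202),(490,188),(556,34),(580,40),(560,127),(534,121),(497,260),(583,272)],10/3,(300,235),(400,0))
fit([(A,LA,PA),(B,LB,PB)],(500,0))
LA=[(38.5,-54.5,74),(38.5,54.5,74),(-38.5,-54.5,74)];PA=px([(65,462),(268,557),(148,388)],10/3,(400,215),(0,300))
LB=[(-38.5,54.5,74),(38.5,54.5,74),(38.5,-54.5,74),(-38.5,-54.5,74)];PB=px([(502,343),(622,328),(655,430),(540,448)],10/3,(240,130),(400,300))
fit([(A,LA,PA),(B,LB,PB)],(500,200))
E
```

```text
[ 556.15 -135.89    1.    -16.12    0.97]
[[1.6, 1.2], [-0.1, -0.2], [0.6, -0.2], [-0.2, -1.1], [1.9, -0.3], [1.1, 0.7], [-0.3, -0.2], [0.4, -0.4], [-0.3, -0.5], [0.2, 0.1], [1.0, 1.1], [0.3, 1.6], [-0.2, 1.0], [-0.6, 0.1], [1.5, -0.4], [1.4, -0.5], [-0.6, -0.2], [0.8, -0.5], [-0.1, -0.0]]
[479.41 191.81  -2.38   7.57   0.99]
[[0.1, -0.5], [4.8, -0.3], [-0.6, 0.3], [1.6, 0.8], [0.6, 1.1], [0.5, -0.0], [-2.5, -0.6]]
```

```bash
cat >> h.py <<'E'
def togo(st,x,y,z,close):
    """print shift in tool axes (0.1 m units) and turn (60deg units) to TCP x,y,z with closing line along direction `close` deg"""
    from scipy.spatial.transform import Rotation as R
    r=R.from_euler("xyz",st["tcp_rot"],degrees=True); d=np.array([x,y,z])-st["tool_pos"]
    yw=np.radians(close+90); c,s=np.cos(yw),np.sin(yw)
    g=R.from_matrix(np.array([[c,s,0],[s,-c,0],[0,0,-1]]).T)
    a=(r.inv()*g).as_rotvec(degrees=True)
    print("now",np.round(st["tool_pos"],1),np.round(st["tcp_rot"],2),"t",round(st["time"],2),"F",np.round(st["ft_force"],1),"gap",round(st["finger_gap"],1))
    print("shift now-axes",np.round(r.inv().apply(d)/100,3),"goal-axes",np.round(g.inv().apply(d)/100,3),"turn",np.round(a/60,3))
E
python3 - <<'E'
from h import *
from bench import *
A=pickle.load(open("pics/scene0.pkl","rb"));E=A["extrinsics"]
def ray(u,v,z):
    d=E[:3,:3]@[(u-A["cx"])/A["fx"],(v-A["cy"])/A["fy"],1];return E[:3,3]+d*(z-E[2,3])/d[2]
print(ray(218,143,0),ray(331,112,0),[ (h,np.round(ray(222,48,h)),np.round(ray(215,82,h))) for h in(100,150,200)])
togo(sense(),556,-136,400,-16)
E
```

```text
[ 413.58427348 -643.57372045    0.        ] [  16.10872926 -609.93124991    0.        ] [(100, array([   16., -1236.,   100.]), array([ 281., -850.,  100.])), (150, array([  136., -1030.,   150.]), array([ 370., -690.,  150.])), (200, array([ 257., -824.,  200.]), array([ 459., -530.,  200.]))]
now [ 226.3 -555.5  403.7] [-1.799e+02 -1.000e-02  2.216e+01] t 0.1 F [-0.8 -0.5  0.7] gap 85.8
shift now-axes [ 4.636 -2.641  0.042] goal-axes [4.941 2.013 0.037] turn [-0.001 -0.001 -0.864]
```

```bash
python3 -m jog '0 0 -0.1 0 0 -0.173 -1;0 0 0 0 0 -0.173 -1;0 0 0 0 0 -0.173 -1;0 0 0 0 0 -0.173 -1;0 0 0 0 0 -0.172 -1'; python3 -m jog '0.49 0.2 0 0 0 0 -1;0.49 0.2 0 0 0 0 -1;0.49 0.2 0 0 0 0 -1;0.49 0.2 0 0 0 0 -1;0.49 0.2 0 0 0 0 -1';  python3 -m jog '0.49 0.2 0 0 0 0 -1;0.49 0.2 0 0 0 0 -1;0.49 0.2 0 0 0 0 -1;0.49 0.2 0 0 0 0 -1;0.49 0.2 0 0 0 0 -1'; python3 -m jog '0 0 0 0 0 0 -1'
python3 - <<'E'
from h import *
from bench import *
import cv2
togo(sense(),556,-136,400,-16)
s=snapshot("wrist");pickle.dump(s,open("pics/w1.pkl","wb"));cv2.imwrite("pics/w1.png",s["img"][:,:,::-1]);print(np.round(s["extrinsics"],3))
E
```

```text
time: 0.72
tool_pos: [226.3, -555.5, 414.1]
tcp_rot: [-180.0, -0.1, 74.3]
ft_force: [0.6, -0.3, 0.3]
finger_gap: 85.4
grip_force: 0.0
time: 1.35
tool_pos: [390.7, -346.2, 414.3]
tcp_rot: [-180.0, -0.0, 74.0]
ft_force: [0.9, 0.3, 0.4]
finger_gap: 85.1
grip_force: 0.0
time: 1.98
tool_pos: [554.4, -138.2, 414.3]
tcp_rot: [-180.0, 0.0, 74.0]
ft_force: [2.3, 0.3, -0.1]
finger_gap: 85.1
grip_force: 0.0
time: 2.1
tool_pos: [555.1, -136.7, 413.9]
tcp_rot: [-179.9, -0.1, 74.3]
ft_force: [-0.0, 0.1, -0.0]
finger_gap: 85.2
grip_force: 0.0
now [ 555.1 -136.7  413.9] [-1.7994e+02 -6.0000e-02  7.4260e+01] t 2.1 F [-0.   0.1 -0. ] gap 85.2
shift now-axes [0.009 0.007 0.139] goal-axes [0.009 0.007 0.139] turn [-0.001 -0.001  0.004]
[[ 9.63000e-01 -2.56000e-01 -8.80000e-02  5.78900e+02]
 [-2.70000e-01 -9.10000e-01 -3.14000e-01 -5.60060e+01]
 [-0.00000e+00  3.26000e-01 -9.45000e-01  3.82426e+02]
 [ 0.00000e+00  0.00000e+00  0.00000e+00  1.00000e+00]]
```

View pics/w1.png

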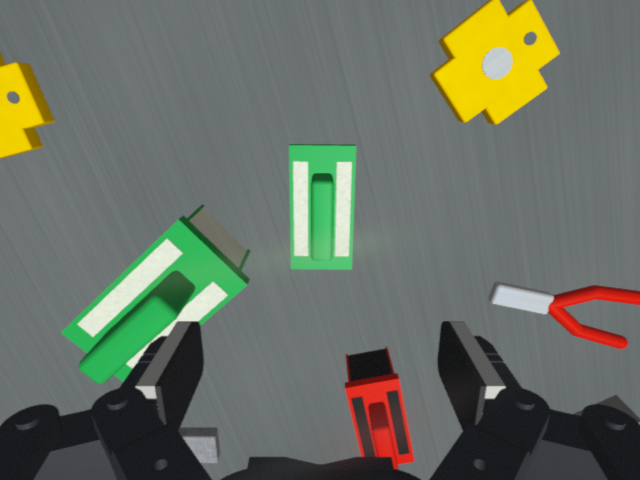

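The wrist view shows the fresh filter at (322,207), with lip corners (290,145), (356,145), (352,269), (291,269). The big green filter is close on the left, with a corner at (248,282). I'll refit and check finger clearance to it.

```bash
python3 - <<'E'
from h import *
A,B,C=[pickle.load(open(f"pics/{n}.pkl","rb")) for n in("scene0","side0","w1")]
def px(p,sc,o,d):p=np.array(p,float)-d;return (p+.5)/sc-.5+o
LA=[(25,50,68),(-25,50,68),(25,-50,68),(8,-30,102),(-8,-30,102),(-8,30,102),(8,30,102),(22,38,0),(-22,38,0)]
PA=px([(190,163),(295,143),(118,75),(163,27),(185,17),(237,66),(211,77),(199,275),(284,252)],4,(240,180),(0,0))
LB=[(25,50,68),(-25,50,68),(25,-50,68),(-25,-50,68),(-8,30,102),(8,30,102),(8,-30,102),(-8,-30,102),(-22,-38,0),(22,-38,0)]
PB=px([(620,62),(524,45),(589,202),(490,188),(556,34),(580,40),(560,127),(534,121),(497,260),(583,272)],10/3,(300,235),(400,0))
LC=[(-25,50,68),(25,50,68),(25,-50,68),(-25,-50,68)];PC=[(290,145),(356,145),(352.5,269),(291,269)]
fit([(A,LA,PA),(B,LB,PB),(C,LC,PC)],(556,-136))
fit([(C,LC,PC)],(556,-136))
LC=[(-25,50,68),(25,50,68),(-25,-50,68)]
fit([(C,LC,[(182,219),(248,282),(63,331)]),(B,LC+[(25,-50,68)],[(292,256),(303,287),(206,288),(218,309)])],(440,-150))
E
```

```text
[ 556.86 -137.18    0.96  -16.23    0.98]
[[0.7, 0.9], [-0.6, -0.6], [-0.4, -0.9], [-1.1, -1.9], [1.2, -1.2], [0.5, -0.0], [-1.1, -0.8], [-0.4, -0.3], [-0.8, -0.5], [1.1, 0.0], [1.5, 0.9], [0.9, 2.2], [-0.1, 1.5], [-0.1, -0.2], [2.2, -0.6], [1.9, -0.3], [-0.2, -0.0], [1.0, 0.3], [0.5, 0.9], [-1.2, -0.3], [-1.0, 0.4], [-1.9, -1.6], [-0.4, -2.1]]
[ 557.97 -136.33    8.46  -16.04    0.98]
[[-0.7, -0.1], [0.5, 0.3], [-0.2, 0.1], [0.5, -0.2]]
[ 408.98 -172.6    -6.68  -64.97    1.4 ]
[[-0.1, 0.0], [-0.1, 2.4], [0.2, -3.6], [-6.3, -0.3], [2.6, -3.0], [-1.6, -0.1], [3.0, 10.9]]
```

```bash
python3 -m jog '0 0.02 0.5 0 0 0.007 -1;0 0 0.5 0 0 0 -1;0 0 0.4 0 0 0 -1;0 0 0.28 0 0 0 -1;0 0 0 0 0 0 -1' 60
python3 - <<'E'
from h import *
from bench import *
import cv2
togo(sense(),557.2,-137,246,-16.2)
s=snapshot("wrist");pickle.dump(s,open("pics/w2.pkl","wb"));cv2.imwrite("pics/w2.png",s["img"][:,:,::-1])
E
```

```text
time: 2.78
tool_pos: [553.5, -140.9, 243.7]
tcp_rot: [-179.6, 0.0, 73.5]
ft_force: [-0.1, -0.7, -0.4]
finger_gap: 85.3
grip_force: 0.0
now [ 553.5 -140.9  243.7] [-179.64    0.     73.5 ] t 2.77 F [-0.1 -0.7 -0.4] gap 85.3
shift now-axes [ 0.048  0.024 -0.023] goal-axes [ 0.048  0.024 -0.023] turn [-0.006  0.    -0.005]
```

View pics/w2.png

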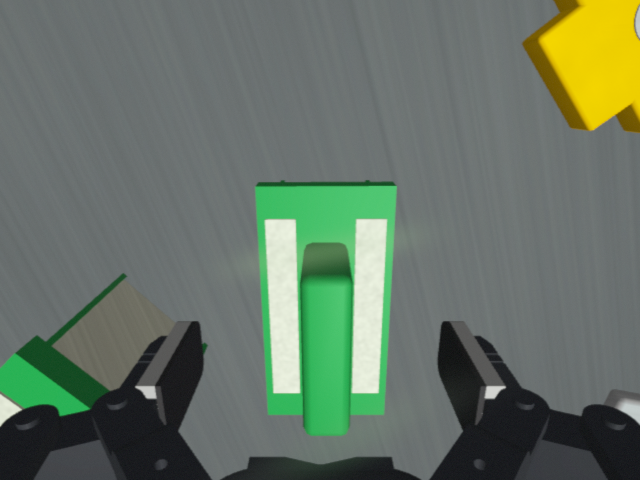

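The tab is upright between the pads at (327,355) and the big filter is clear of the left finger. A small correction, then close.

```bash
python3 -m jog '0.05 0.024 -0.03 0 0 0 -1;0 0 0 0 0 0 1;0 0 0 0 0 0 1;0 0 0 0 0 0 1;0 0 0 0 0 0 1' 60;python3 -m jog '0 0 0 0 0 0 1;0 0 0 0 0 0 1'
```

```text
time: 3.45
tool_pos: [559.2, -136.2, 249.7]
tcp_rot: [-180.0, 0.0, 73.6]
ft_force: [-0.2, 0.8, -1.6]
finger_gap: 14.8
grip_force: 62.4
time: 3.7
tool_pos: [559.2, -136.2, 249.6]
tcp_rot: [-180.0, -0.0, 73.6]
ft_force: [-1.4, 0.6, 0.8]
finger_gap: 14.9
grip_force: 62.6
```

```bash
python3 -m jog '0 0 -0.3 0 0 0 1;0 0 -0.5 0 0 0 1;0 0 -0.5 0 0 0 1;0 0 -0.4 0 0 0 1;0 0 0 0 0 -0.13 1'; python3 -m jog '0 0 0 0 0 -0.13 1;0 0 0 0 0 -0.13 1;0 0 0 0 0 0 1'
python3 - <<'E'
from h import *
from bench import *
togo(sense(),494,95,415,7.6)
E
```

```text
time: 4.32
tool_pos: [560.1, -136.5, 424.6]
tcp_rot: [179.6, 0.1, 81.5]
ft_force: [-0.1, -0.4, -3.0]
finger_gap: 14.9
grip_force: 62.4
time: 4.7
tool_pos: [559.2, -136.2, 419.2]
tcp_rot: [-180.0, -0.0, 96.9]
ft_force: [-1.0, 0.1, -2.0]
finger_gap: 15.0
grip_force: 62.3
now [ 559.2 -136.2  419.2] [-1.7996e+02 -2.0000e-02  9.6930e+01] t 4.7 F [-1.   0.1 -2. ] gap 15.0
shift now-axes [ 2.374 -0.368  0.043] goal-axes [ 2.378 -0.341  0.042] turn [-0.001 -0.    -0.011]
```

```bash
python3 -m jog '0.4 -0.06 0 0 0 -0.011 1;0.5 -0.07 0 0 0 0 1;0.5 -0.07 0 0 0 0 1;0.5 -0.07 0 0 0 0 1;0.46 -0.07 0 0 0 0 1'; python3 -m jog '0 0 0 0 0 0 1;0 0 0 0 0 0 1'
python3 - <<'E'
from h import *
from bench import *
import cv2
togo(sense(),494,95,415,7.6)
s=snapshot("wrist");pickle.dump(s,open("pics/w3.pkl","wb"));cv2.imwrite("pics/w3.png",s["img"][:,:,::-1]);print(np.round(s["extrinsics"],3))
E
```

```text
time: 5.32
tool_pos: [493.9, 94.8, 419.6]
tcp_rot: [180.0, -0.0, 97.4]
ft_force: [0.1, 0.0, -0.9]
finger_gap: 15.1
grip_force: 62.4
time: 5.58
tool_pos: [494.7, 93.2, 419.6]
tcp_rot: [180.0, 0.0, 97.6]
ft_force: [0.1, 0.1, -1.9]
finger_gap: 14.8
grip_force: 62.4
now [494.7  93.2 419.6] [1.800e+02 3.000e-02 9.757e+01] t 5.58 F [ 0.1  0.1 -1.9] gap 14.8
shift now-axes [ 0.019 -0.005  0.046] goal-axes [ 0.019 -0.005  0.046] turn [ 0.     0.    -0.001]
[[ 9.91000e-01  1.25000e-01  4.40000e-02  4.84611e+02]
 [ 1.33000e-01 -9.37000e-01 -3.25000e-01  1.76217e+02]
 [ 1.00000e-03  3.28000e-01 -9.45000e-01  3.88015e+02]
 [ 0.00000e+00  0.00000e+00  0.00000e+00  1.00000e+00]]
```

View pics/w3.png

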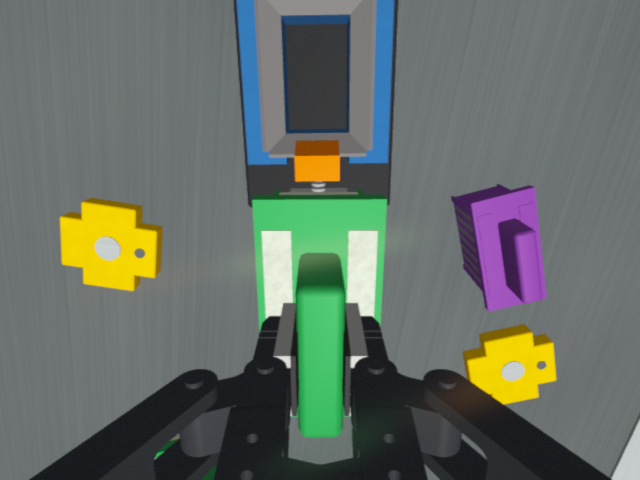

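The wrist view shows the bay's inner rim at about (283..350, 15..133), the orange catch at (318,160), and the held filter's lip far edge at (253..386,199). One enlarged crop will give accurate corners.

```bash
python3 - <<'E'
import cv2
a=cv2.imread("pics/w3.png")
cv2.imwrite("pics/m2.png",cv2.resize(a[0:150,230:410],None,fx=4,fy=4,interpolation=cv2.INTER_CUBIC))
E
```

```text
(no output)
```

View pics/m2.png

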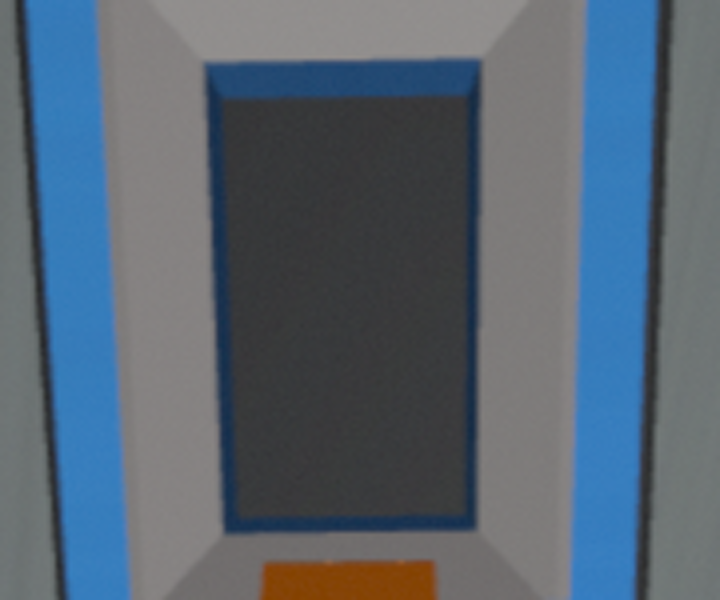

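```bash
python3 - <<'E'
from h import *
C,A,B=[pickle.load(open(f"pics/{n}.pkl","rb")) for n in("w3","scene0","side0")]
E=C["extrinsics"]
o=lambda p:(np.array(p,float)+.5)/4-.5+(230,0)
L=[(-24.5,40.5),(24.5,40.5),(24.5,-40.5),(-24.5,-40.5)]
LL=[(*p,60) for p in L]+[(*p,20) for p in L]
P=o([(205,63),(482,59),(476,528),(226,533),(222,99),(472,95),(466,515),(236,518)])
fit([(C,LL,P)],(480,192))
def px(p,sc,o,d):p=np.array(p,float)-d;return (p+.5)/sc-.5+o
LB=[(-38.5,54.5,74),(38.5,54.5,74),(38.5,-54.5,74)];PB=px([(502,343),(622,328),(655,430)],10/3,(240,130),(400,300))
fit([(C,LL,P),(B,LB,PB)],(480,192))
def ray(u,v,z):
    d=E[:3,:3]@[(u-C["cx"])/C["fx"],(v-C["cy"])/C["fy"],1];return (E[:3,3]+d*(z-E[2,3])/d[2])[:2]
t=np.radians(7.57);ex=np.array([np.cos(t),np.sin(t)]);ey=np.array([-np.sin(t),np.cos(t)]);T=np.array([494.7,93.2])
for z in(234,238,242):
    a,b=ray(253,199,z),ray(386,198,z);m=(a+b)/2;c=m-50*ey
    print(z,"width",np.hypot(*(b-a)),"yaw",np.degrees(np.arctan2(*(b-a)[::-1])),"centre in bay axes rel TCP",(c-T)@ex,(c-T)@ey)
    print([ (ray(u,320,z)-T)@ex for u in(258,382)], np.round([(ray(u,v,z+34)-T)@ey for u,v in((320,437),)],1))
E
```

```text
[ 4.8043e+02  1.8848e+02 -3.2000e-01  8.3400e+00  1.0000e+00]
[[0.1, -0.1], [0.1, -0.0], [0.4, 0.5], [-0.6, 0.1], [0.3, -0.1], [-0.9, 0.1], [-0.1, -0.2], [0.5, -0.2]]
[480.35 188.43   1.32   8.35   0.99]
[[-0.1, -0.1], [-0.0, -0.1], [0.3, 0.5], [-0.7, 0.1], [0.1, -0.1], [-1.0, 0.1], [-0.3, -0.2], [0.4, -0.2], [1.6, 0.3], [0.8, 0.3], [1.4, -0.7]]
234 width 50.46851909997042 yaw 8.051410442872049 centre in bay axes rel TCP 0.8043080715704092 -3.67274728385163
[np.float64(-25.040443377552805), np.float64(27.125790332147307)] [-34.9]
238 width 49.1577752342813 yaw 8.051410442872045 centre in bay axes rel TCP 0.807708859057583 -2.704126754874572
[np.float64(-24.36581525813035), np.float64(26.445582366610502)] [-30.9]
242 width 47.847031368592184 yaw 8.051410442872042 centre in bay axes rel TCP 0.8111096465446969 -1.7355062258975351
[np.float64(-23.691187138707946), np.float64(25.765374401073693)] [-27.]
```

```bash
python3 - <<'E'
from h import *
from bench import *
togo(sense(),479.6,190.6,340,8.1)
E
```

```text
now [494.9  92.7 419.6] [-1.800e+02  3.000e-02  9.753e+01] t 5.62 F [-0.6 -0.9 -1.4] gap 14.6
shift now-axes [ 0.991 -0.023  0.796] goal-axes [ 0.991 -0.013  0.796] turn [-0.     0.    -0.009]
```

```bash
python3 -m jog '0.3 -0.02 0 0 0 -0.009 1;0.4 0 0 0 0 0 1;0.29 0 0.2 0 0 0 1;0 0 0.35 0 0 0 1;0 0 0.25 0 0 0 1' 80; python3 -m jog '0 0 0 0 0 0 1;0 0 0 0 0 0 1'
python3 - <<'E'
from h import *
from bench import *
togo(sense(),479.6,190.6,310,8.1)
E
```

```text
time: 6.25
tool_pos: [479.1, 190.2, 338.0]
tcp_rot: [-179.9, 0.0, 98.1]
ft_force: [-0.6, -0.5, -2.0]
finger_gap: 14.2
grip_force: 82.5
time: 6.5
tool_pos: [479.6, 190.4, 340.8]
tcp_rot: [179.9, -0.0, 98.1]
ft_force: [1.1, 0.8, -0.7]
finger_gap: 14.5
grip_force: 82.3
now [479.6 190.4 340.8] [ 1.7993e+02 -1.0000e-02  9.8080e+01] t 6.5 F [ 1.1  0.8 -0.7] gap 14.5
shift now-axes [ 0.002 -0.     0.308] goal-axes [0.002 0.    0.308] turn [ 0.001 -0.    -0.   ]
```

```bash
python3 -m jog '0 0 0.15 0 0 0 1;0 0 0.1 0 0 0 1;0 0 0.05 0 0 0 1'; python3 -m jog '0 0 0.05 0 0 0 1;0 0 0 0 0 0 1';  python3 -m jog '0 0 0.05 0 0 0 1;0 0 0 0 0 0 1'
```

```text
time: 6.88
tool_pos: [478.5, 191.0, 308.6]
tcp_rot: [-179.9, 0.0, 98.2]
ft_force: [-0.7, -0.3, -1.9]
finger_gap: 14.1
grip_force: 82.5
time: 7.12
tool_pos: [478.7, 191.1, 304.3]
tcp_rot: [-180.0, 0.0, 98.2]
ft_force: [-1.3, -0.3, -0.8]
finger_gap: 14.4
grip_force: 82.5
time: 7.38
tool_pos: [478.7, 191.1, 299.4]
tcp_rot: [-180.0, 0.0, 98.2]
ft_force: [0.3, 0.1, -2.1]
finger_gap: 14.5
grip_force: 82.5
```

The block is in the well with no side force. Now pressing past the catch.

```bash
for i in 1; do python3 -m jog '0 0 0.06 0 0 0 1;0 0 0 0 0 0 1'; python3 -m jog '0 0 0.06 0 0 0 1;0 0 0 0 0 0 1'; python3 -m jog '0 0 0.06 0 0 0 1;0 0 0 0 0 0 1'; python3 -m jog '0 0 0.06 0 0 0 1;0 0 0 0 0 0 1'; done
```

```text
time: 7.62
tool_pos: [479.0, 191.6, 293.8]
tcp_rot: [179.9, -0.1, 98.2]
ft_force: [1.0, 3.9, -1.9]
finger_gap: 14.3
grip_force: 82.6
time: 7.88
tool_pos: [479.1, 191.6, 287.9]
tcp_rot: [179.9, -0.1, 98.2]
ft_force: [0.5, 6.2, 0.6]
finger_gap: 14.5
grip_force: 82.9
time: 8.12
tool_pos: [479.3, 191.9, 282.3]
tcp_rot: [179.9, -0.1, 98.2]
ft_force: [0.8, 8.3, 2.1]
finger_gap: 14.4
grip_force: 83.0
time: 8.38
tool_pos: [478.9, 191.8, 275.6]
tcp_rot: [180.0, -0.1, 98.2]
ft_force: [0.2, 8.1, -0.7]
finger_gap: 14.4
grip_force: 82.9
```

```bash
python3 -m jog '0 0 0.03 0 0 0 1;0 0 0 0 0 0 1'; python3 -m jog '0 0 0.03 0 0 0 1;0 0 0 0 0 0 1'; python3 -m jog '0 0 0.02 0 0 0 1;0 0 0 0 0 0 1'
python3 - <<'E'
from bench import *
import cv2,numpy as np
c=lambda n,x,y,w:cv2.resize(snapshot(n)["img"][y:y+w,x:x+w,::-1],(400,400),interpolation=cv2.INTER_CUBIC)
cv2.imwrite("pics/m3.png",np.hstack([c("scene",380,170,130),c("side",230,110,130)]))
E
```

```text
time: 8.62
tool_pos: [478.9, 191.8, 272.7]
tcp_rot: [180.0, -0.1, 98.2]
ft_force: [-0.9, 7.5, 0.2]
finger_gap: 14.9
grip_force: 83.0
time: 8.88
tool_pos: [478.9, 191.0, 269.6]
tcp_rot: [180.0, 0.0, 98.2]
ft_force: [-0.1, 2.2, 1.4]
finger_gap: 14.6
grip_force: 82.9
time: 9.12
tool_pos: [479.2, 191.0, 269.6]
tcp_rot: [180.0, 0.0, 98.2]
ft_force: [-7.8, -0.2, 18.7]
finger_gap: 14.4
grip_force: 85.5
```

View pics/m3.png

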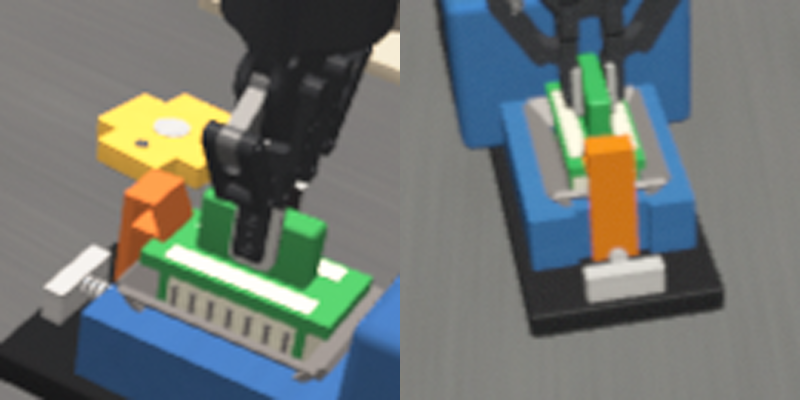

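The lateral spring force dropped from 8 to 0 N, and at TCP z 269.6, the predicted home height, the floor pushes back with about 19 N. The picture shows the orange catch upright over the lip (scene panel about 150,215). Releasing and backing off upward.

```bash
python3 -m jog '0 0 -0.02 0 0 0 1;0 0 0 0 0 0 -1;0 0 0 0 0 0 -1;0 0 0 0 0 0 -1;0 0 0 0 0 0 -1'; python3 -m jog '0 0 0 0 0 0 -1;0 0 -0.2 0 0 0 -1;0 0 -0.5 0 0 0 -1;0 0 -0.5 0 0 0 -1;0 0 -0.3 0 0 0 -1'; python3 -m jog '0 0 0 0 0 0 -1;0 0 0 0 0 0 -1'
python3 - <<'E'
from bench import *
import cv2,numpy as np
c=lambda n,x,y,w:cv2.resize(snapshot(n)["img"][y:y+w,x:x+w,::-1],(400,400),interpolation=cv2.INTER_CUBIC)
cv2.imwrite("pics/m4.png",np.hstack([c("scene",380,170,130),c("side",230,110,330)]))
E
```

```text
time: 9.85
tool_pos: [478.8, 191.0, 269.5]
tcp_rot: [-180.0, 0.0, 98.2]
ft_force: [0.8, -0.7, 0.2]
finger_gap: 84.6
grip_force: 0.0
time: 10.48
tool_pos: [479.1, 191.2, 423.0]
tcp_rot: [179.8, -0.0, 98.2]
ft_force: [-0.2, 0.5, 0.3]
finger_gap: 85.1
grip_force: 0.0
time: 10.72
tool_pos: [478.7, 191.0, 418.8]
tcp_rot: [-179.9, 0.0, 98.2]
ft_force: [0.3, 0.0, -0.6]
finger_gap: 85.3
grip_force: 0.0
```

View pics/m4.png

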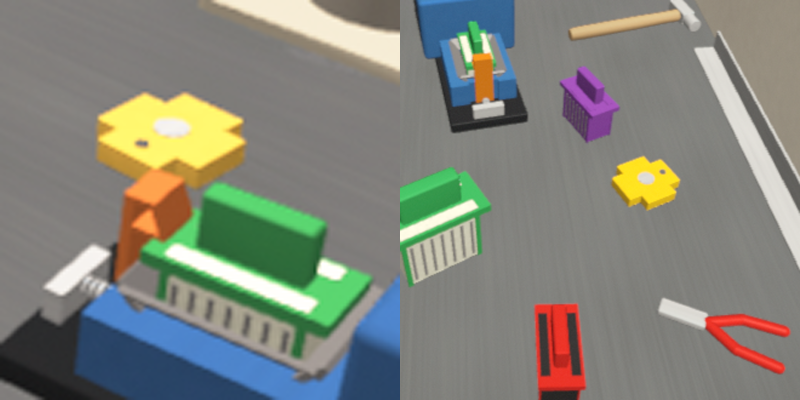

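The catch is upright over the lip and the red filter is undisturbed. One numeric check of seating height before handing in.

```bash
python3 - <<'E'
from h import *
A=pickle.load(open("pics/scene0.pkl","rb"))
t=np.radians(8.35);c,s=np.cos(t),np.sin(t)
for b in(20,26,32): print(b,[np.round((proj(A,[[480.4+c*x-s*y,189+s*x+c*y,b+z]])[0]-(380,170))*400/130) for x,y,z in((8,30,102),(-8,-30,102),(25,50,68),(25,-50,68))])
E
```

```text
20 [array([316., 234.]), array([215., 177.]), array([328., 326.]), array([139., 248.])]
26 [array([318., 224.]), array([217., 167.]), array([330., 315.]), array([140., 238.])]
32 [array([320., 213.]), array([218., 156.]), array([333., 305.]), array([141., 229.])]
```

```bash
python3 -c "from bench import *; print(hand_in())"
```

```text
the job is handed in; nothing more can be done
None
```

The fresh filter is pressed fully home in the extractor bay with the orange catch snapped over its lip, the gripper has let go and is clear, the clogged filter was left standing where it was, and the job is handed in at about 11 s.

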